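Index the tube on the tacking turntable

TASK

A mitred tube stands loose in the split socket of the indexing turntable, ready for its next tack. Swing the socket's quick-release lever fully shut round the socket so the tube is gripped, then take the turntable's upright grip and turn the table anticlockwise (seen from above) by exactly four clicks of the ratchet. Draw the grip firmly back against the pawl to take up the play and finish still holding it there with that pull on; leave the rest of the bench undisturbed.

Things in the scene. Friction and masses are not known exactly. Their poses are not given: they have to be found in the camera images.
- turntable (a joint): Turn of the table (rad), growing anticlockwise seen from above. Clicks come every 0.262 rad (24 teeth), at multiples of 0.262; the table cannot go back past the last click. It starts part-way before the first click: drawn back it stops at 0, and the fourth click is at 1.047. Turning takes 4 to 6.5 N at the grip, rising over each tooth and dropping by 2 N or more at the click; it stays where left.
- table_axis (a point): Point on the vertical axis of the turntable, on the top face of its round steel plate (46 mm above the bench). Plate with toothed rim 172 mm across, on a grey square foot 200 x 200 x 12 mm bolted to the bench. Fixed in place.
- index_lever: Turning lever of the table: flat steel bar (16 mm wide, top 54 mm above the bench) fixed on the plate, running radially out past the rim to an upright black round grip 24 mm in diameter, 54 to 106 mm above the bench, its centre 130 mm from the table axis. Origin on the table axis at bench height, x along the bar towards the grip, z up; turns with the table.
- lever_grip (a point): Centre of the upright black grip, 80 mm above the bench, 26 mm above the bar. Fingers may close on it in any direction from above. It moves on a circle of 130 mm radius about the table axis.
- pawl: Spring pawl on a boss at the edge of the foot, pressing on the rim teeth (top 48 mm above the bench). Its spring alone presses with about 10 N; a backward (clockwise) pull of 8 to 20 N at the grip seats the tooth firmly on it. Origin on its upright pivot at bench height. Leave it alone.
- ratchet_wheel: The ring of 24 saw teeth on the turntable's rim, radius 80 to 86 mm, 30 to 44 mm above the bench. Origin on the table axis at bench height; it turns with the table.
- clamp_lever (a joint): Swing of the socket's quick-release lever about its upright pin (rad): 0 fully shut (stop), wrapped round the socket's side; 1.3 to 1.65 open, sticking out. It shuts clockwise seen from above and stays where left; moving it takes 2 to 3 N at the tip. Pushing it shut also presses the table backwards onto the pawl.
- clamp_pivot (a point): On the upright pivot pin of the quick-release lever, at the lever's mid height, 65 mm above the bench, 45 mm from the table axis.
- clamp_tip (a point): Centre of the rounded free end (12 mm diameter) of the quick-release lever, 65 mm above the bench, 76 mm from the pivot. The lever is a bent steel strip 10 mm thick, 56 to 74 mm above the bench. When shut the tip lies 95 mm from the table axis.
- tube: Steel tube 50 mm in diameter, 88 mm long on its tall side, 38 mm on its short side (45 degree mitre on top), standing loose on the table axis in the split aluminium socket (two half rings, 70 mm outside diameter, 46 to 76 mm above the bench). Top at most 134 mm above the bench. Origin at the centre of its foot, z up.
- tall_tube: Bystander: mitred steel tube 76 mm in diameter, 140 mm tall, standing on the bench. Origin at the centre of its foot.
- short_tube: Bystander: mitred steel tube 76 mm in diameter, 120 mm tall, standing on the bench. Origin at the centre of its foot.
- bar_clamp: Bystander: one-handed bar clamp lying flat, 330 mm long, 28 mm high. Origin under its bar.
- magnet: Bystander: arrow-shaped welding magnet lying flat near the turntable, 110 x 66 x 18 mm. Origin under its middle.
- try_square: Bystander: small try square lying flat near the turntable, 110 x 75 x 17 mm. Origin under its middle.
- wire_brush: Bystander: wooden wire brush lying bristles down, 245 mm long. Origin under its middle.
- hammer: Bystander: hammer lying on the bench beyond the turntable. Origin under its middle.

How it is judged:
On the way, in this order (a step that is already met when the one before it is completed fails the run):
1. the quick-release lever is fully shut, before the table has made a click (value of joint clamp_lever below 0.12 rad and value of joint turntable below 0.24 rad), for 0.2 s.
2. the table has made its fourth click and is held by the upright grip (value of joint turntable above 1.02 rad and contact force between the fingers and index_lever above 1 N), for 0.1 s.
At the end, for the whole second after the job is handed in: Table still, on its fourth click (within about 3 degrees of the seat), held by the fingers on the upright grip (2 N or more) and pulled back so the pawl bears on its tooth with over 16 N (its spring alone: about 10 N); quick-release lever shut (within 0.12 rad); tube upright in the socket (value of joint turntable between 0.98 and 1.1 rad and velocity of joint turntable between -0.05 and 0.05 rad/s and contact force between the fingers and index_lever above 2 N and contact force between pawl and ratchet_wheel above 16 N and value of joint clamp_lever below 0.12 rad and horizontal distance between tube and table_axis below 0.004 m and angle between tube's own z axis and vertical below 0.06 rad and height (world z) of tube below 0.052 m); the arm keeps its last pose, push and grip.
It fails at once if the pawl is touched (contact force between any of the fingers, the arm and pawl above 1 N).
It fails at once if a bystander is moved by more than 30 mm (distance of any of tall_tube, short_tube, bar_clamp, magnet, try_square, wire_brush, hammer from where it was at the start of the episode above 0.03 m).
It also fails if it takes over 64 s, if anything falls off the work surface, if the arm or the gripper's body presses on something with over 40 N, if the wrist force passes 120 N, or if a joint passes its speed limit or range.

ROBOT

A 7-joint arm with a two-finger parallel gripper is mounted at the origin on the work surface. World frame = base frame: x ahead of the robot, y to its left, z up, the work surface at z = 0. Lengths are in m, angles in rad, forces in N, time in s.
With the tool pointing down it reaches from about 0.4 to 0.925 m from the base axis. Payload 5.6 kg.
Tool frame: the origin (TCP) lies at the very end of the fingers, on their centre line; the grasp point (between the pads) lies 19 mm behind it; z points along the fingers, y is the line along which they close (so a half turn about z gives the same grasp; the last joint's range is limited). The gripper opens to 85 mm and grips with 20 to 120 N. Pads are 22 mm wide; open, the fingers measure 114 mm over their backs; the gripper's body (76 mm by 85 mm) begins 54 mm behind the grasp point. The pads swing forward as they close: fully open they stand 13 mm farther back than shut.
Start: joints at [-1.197, 0.468, -0.012, 1.603, 0.006, 1.071, -0.056], TCP at [0.263, 0.594, 0.231] pointing down, gripper open.
Joint ranges: [-2.53, 2.53], [-0.31, 2.02], [-1.57, 1.55], [0.28, 2.44], [-1.29, 4.43], [0.15, 1.84], [-2.92, 2.92]. Speed limits (rad/s): [2.57, 2.57, 3.14, 3.14, 3.14, 3.14, 3.14].

INTERFACE

Orientations are given as a rotation vector (axis times angle).
In Python, from station import robot gives the robot as it stands. Calls block until the motion is done:
- robot.goto(position, orientation): joint-space move of the TCP to a pose.
- robot.move_l(position, rot=None, velocity=0.15): straight line of the TCP; rot=None keeps the orientation; velocity is the mean speed in m/s.
- robot.set_joints(angles): joint-space move.
- robot.set_gripper(opening, squeeze=None): opening from 0.0 (shut) to 1.0 (fully open); squeeze is the grip in N (None keeps the last); returns when the fingers have stopped.
- robot.wait(seconds).
- robot.ik(position, orientation): joint angles nearest the present ones, or None.
- robot.camera(name): name is "side" or "top"; returns (picture, depth): 480x640x3 uint8, red, green, blue; 480x640 float32, m along the optical axis (not along the pixel's ray), 0 where there is no reading.
- robot.camera_params(name): a dict with "camera_matrix" (3x3 intrinsics, pixels), "world_from_camera" (4x4, takes a point from camera to world coordinates). Camera axes: x right, y down, z forward; pixel columns grow to the right and rows downward; lengths in m; the calibration is good to about 2 mm. A picture is of the moment at which its call begins. camera_params takes no time and is no camera call.
A pose or a line that the arm cannot do raises robot.IKError and nothing moves.
- robot.hand_in(): hands the job in; it is judged then, once.
Readings, each from a call of its own:
- robot.read_clock(): time.
- robot.read_joints(): joint angles.
- robot.read_joint_velocities(): joint speeds.
- robot.read_joint_efforts(): joint torques, N m.
- robot.read_tcp_pos(): TCP position.
- robot.read_ee_rot(): TCP orientation.
- robot.read_wrist_force(): force on the tool from outside, world axes, zero at the start.
- robot.read_ft_torque(): the same for the moment, N m.
- robot.read_grip_width(): opening from 0.0 (shut) to 1.0 (fully open).
- robot.read_gripper_force(): force on a finger pad.
Only numpy, scipy, OpenCV 4.12 (cv2) and the standard library are available. Lean on these libraries where they do the work, as an engineer would, in place of code of your own. Each camera call takes 0.05 s, during which the arm holds its last target. There are 200 camera calls.

## Working session

There is one attempt and no reset: what is moved stays moved. The work goes in short steps, each a Python script; the robot and the scene stay as the last script left them, time stands still between calls to the robot, and variables do not carry over. Pictures are saved under pics/ and viewed, at most 10 in all, crops included, and the job is handed in when it is done.

```bash
mkdir -p pics; ls; python3 - <<'E'
from station import robot
import cv2,numpy as np
for n in("top","side"):
    p,d=robot.camera(n); cv2.imwrite(f"pics/{n}0.png",p[:,:,::-1]); np.save(f"pics/{n}0.npy",d)
    c=robot.camera_params(n); print(c)
print(robot.read_clock(),robot.read_ee_rot(),robot.read_wrist_force())
E
```

```text
pics
{'camera_matrix': array([[587.53971602,   0.        , 315.46581618],
       [  0.        , 587.53971602, 227.6541654 ],
       [  0.        ,   0.        ,   1.        ]]), 'world_from_camera': array([[ 0.02390447, -0.98882522,  0.14715046,  0.36877832],
       [-0.99970065, -0.02287605,  0.0086775 ,  0.01394158],
       [-0.00521431, -0.14731384, -0.98907606,  1.58007458],
       [ 0.        ,  0.        ,  0.        ,  1.        ]])}
{'camera_matrix': array([[471.14865852,   0.        , 322.25173555],
       [  0.        , 471.14865852, 238.35404517],
       [  0.        ,   0.        ,   1.        ]]), 'world_from_camera': array([[ 0.87539255, -0.26852561,  0.40197249,  0.19164983],
       [-0.48289641, -0.52416525,  0.7014712 , -0.72670355],
       [ 0.02233703, -0.80817374, -0.58852041,  0.67765408],
       [ 0.        ,  0.        ,  0.        ,  1.        ]])}
0.1 [-6.50011615e-01 -3.07338787e+00  2.51496152e-03] [ 0.37232186 -1.3391797  -0.78277552]
```

View pics/top0.png

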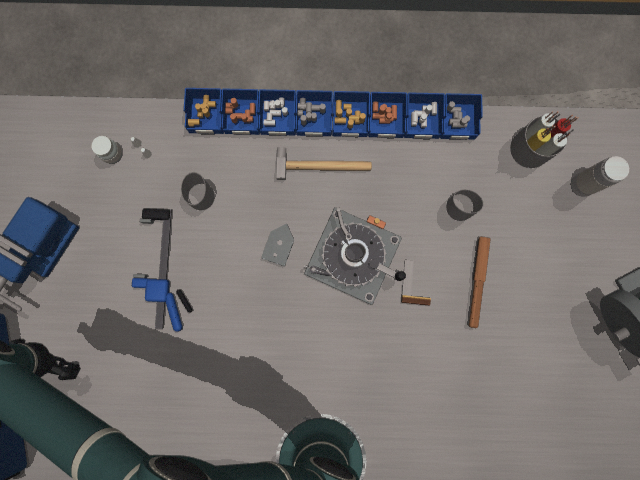

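View pics/side0.png

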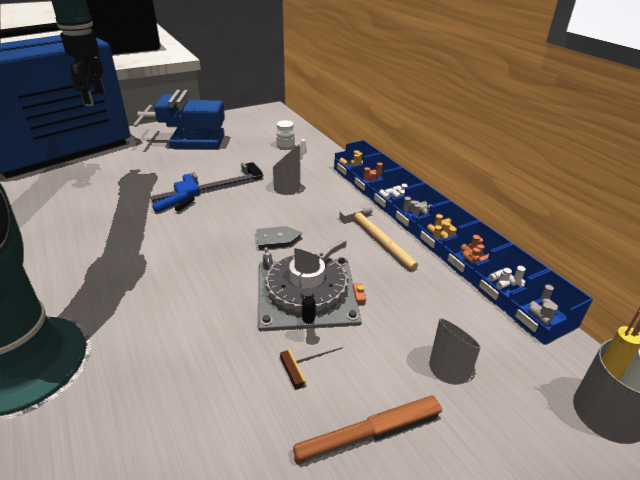

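```bash
python3 - <<'E'
import cv2
p=cv2.imread("pics/top0.png")
cv2.imwrite("pics/top0c.png",cv2.resize(p[190:320,255:435],None,fx=4.4,fy=4.4,interpolation=cv2.INTER_CUBIC))
E
```

```text
(no output)
```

View pics/top0c.png

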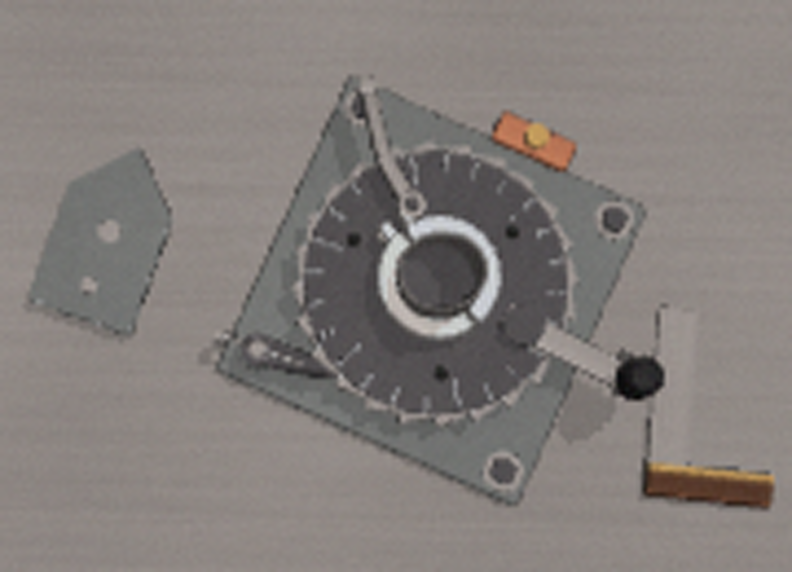

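The top crop shows the plate centre at about (354.3, 254.3) in full-picture pixels. The clamp pin is at (348.9, 236.4), with the open tip pointing up at (338.4, 209.5). The grip top is at (400.9, 275.5) and the pawl at lower left, (313.6, 268.9). The path of the clamp tip, clockwise to the right, looks free.

```bash
cat > h.py <<'E'
import numpy as np
from station import robot
from scipy.spatial.transform import Rotation as R
def px(n,u,v,z):
    c=robot.camera_params(n);K=c["camera_matrix"];T=c["world_from_camera"]
    r=T[:3,:3]@np.linalg.solve(K,[u,v,1]);o=T[:3,3]
    return o+r*(z-o[2])/r[2]
def rot(a): # tool down, tool y axis horizontal along world angle a (rad)
    y=np.array([np.cos(a),np.sin(a),0]);z=np.array([0,0,-1.])
    return R.from_matrix(np.c_[np.cross(y,z),y,z]).as_rotvec()
E
python3 - <<'E'
from h import *
f=lambda u,v,z:px("top",255+u/4.4,190+v/4.4,z)[:2]
ax=f(437,283,.044);sk=f(441,276,.076);pv=f(413,204,.074);tip=f(367,86,.074);g=f(642,376,.104);pw=f(258,347,.048)
ang=lambda v:np.degrees(np.arctan2(v[1],v[0]))
for n,p in dict(ax=ax,sk=sk,pv=pv,tip=tip,g=g,pw=pw).items(): print(n,p.round(4),np.linalg.norm(p-ax).round(4),ang(p-ax).round(1))
print("lever",np.linalg.norm(tip-pv),ang(tip-pv))
d=np.load("pics/top0.npy"); print(px("top",400.9,275.5,.1), d[275,401],d[254,330])
r=robot.read_ee_rot();print(R.from_rotvec(r).as_matrix().round(2))
a=ang(pv-ax)
sh=np.radians(a+180+100.3); 
for s in(np.radians(a+180+100.3),np.radians(a+180-100.3)):
    t=pv+.076*np.array([np.cos(s),np.sin(s)]);print("shut",np.degrees(s)%360,t,ang(t-ax),np.linalg.norm(t-ax))
E
```

```text
ax [ 0.5289 -0.0762] 0.0 0.0
sk [ 0.5298 -0.0766] 0.0009 -25.8
pv [ 0.5721 -0.0597] 0.0462 20.9
tip [ 0.6419 -0.0314] 0.1215 21.6
g [ 0.4722 -0.1902] 0.1273 -116.5
pw [0.4879 0.0296] 0.1134 111.2
lever 0.07530391657255835 22.068700249554876
[ 0.47234521 -0.19075088  0.1       ] 1.4784534 1.5411059
[[-0.91  0.4  -0.  ]
 [ 0.4   0.91 -0.  ]
 [-0.   -0.   -1.  ]]
shut 301.24099314110475 [ 0.61150158 -0.12468649] -30.41161263057211 0.0957424665916996
shut 100.64099314110474 [0.55805128 0.01498607] 72.29359891278156 0.09574246659169962
```

```bash
cat >> h.py <<'E'
AX=np.array([.5293,-.0764]);PV=np.array([.5716,-.0597])
u=lambda a:np.array([np.cos(a),np.sin(a)])
def push(sd,z=.062,r=.068,off=.017):
    s=np.radians(sd);p=PV+r*u(s)+off*u(s+np.pi/2);return np.r_[p,z],rot(s)
E
python3 - <<'E'
from h import *
d=np.load("pics/top0.npy");T=robot.camera_params("top")
K=T["camera_matrix"];W=T["world_from_camera"]
for q in[(374,221),(377,222),(380,223)]:
    c=np.linalg.inv(K)@[*q,1]*d[q[1],q[0]];print((W@np.r_[c,1])[:3].round(3))
for s in(50,0,-62): print(s,push(s)[0],robot.ik(*push(s)).round(2))
robot.set_gripper(0.0,60)
p,r=push(50,.17);robot.goto(p,r)
p,r=push(50);robot.move_l(p,r,.15)
print(robot.read_clock(),robot.read_tcp_pos(),robot.read_wrist_force(),robot.read_grip_width())
for n in("top","side"):
    import cv2;cv2.imwrite(f"pics/{n}1.png",robot.camera(n)[0][:,:,::-1])
p=cv2.imread("pics/side1.png")[180:345,220:400];cv2.imwrite("pics/s1c.png",cv2.resize(p,None,fx=3.6,fy=3.6))
E
```

```text
[ 0.622 -0.129  0.023]
[ 0.619 -0.136  0.029]
[ 0.618 -0.146  0.018]
50 [0.6022868  0.00331841 0.062     ] [-0.28  0.61  0.29  1.85 -0.26  0.71  1.03]
0 [ 0.6396 -0.0427  0.062 ] [-0.35  0.7   0.51  1.76 -0.45  0.8   0.38]
-62 [ 0.61853418 -0.11175942  0.062     ] [-0.37  0.74  0.7   1.8  -0.63  0.84 -0.44]
4.1667 [0.60301006 0.00326709 0.06275227] [ 0.76433659 -0.09922434  0.77811786] -0.003264215066840353
```

View pics/s1c.png

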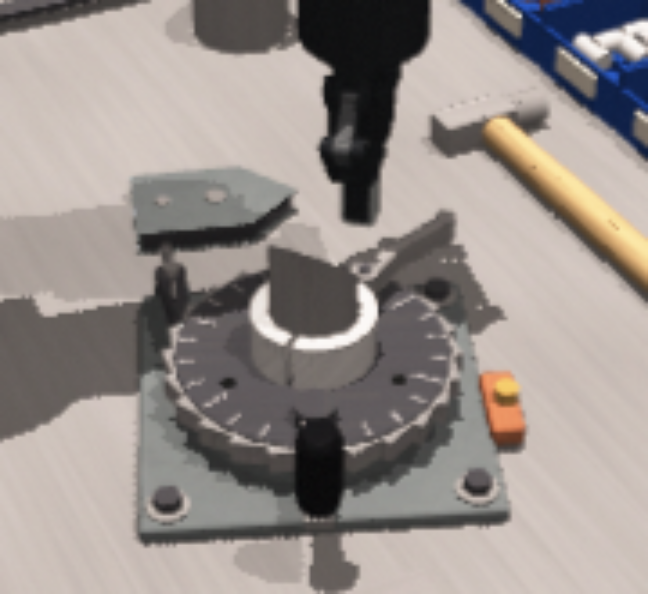

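The closed fingers (crop 360, 215) are down behind the open lever (380–450, 215–270), and there is nothing in the sweep path. The next step is the push.

```bash
python3 - <<'E'
from h import *
f0=robot.read_wrist_force()
for s in list(range(45,-55,-6))+list(range(-55,-75,-2)):
    p,r=push(s);robot.move_l(p,r,.08 if s>-50 else .04)
    f=robot.read_wrist_force()-f0; ft=f[:2]@u(np.radians(s)+np.pi/2)
    q=robot.read_tcp_pos()-p
    print(s,f.round(1),round(ft,1),(q*1e3).round(1))
    if ft>20: break
print(robot.read_clock())
import cv2
cv2.imwrite("pics/t2.png",robot.camera("top")[0][:,:,::-1])
p=cv2.imread("pics/t2.png")[180:330,255:435];cv2.imwrite("pics/t2c.png",cv2.resize(p,None,fx=4,fy=4))
E
```

```text
45 [ 1.  -0.6 -0. ] -1.1 [ 0.6 -0.1  0.8]
39 [-0.1 -0.6  0.1] -0.4 [-0.  -0.   0.2]
33 [-0.1 -0.5 -1.1] -0.4 [-0.2  0.  -0. ]
27 [ 0.8 -0.5  0. ] -0.8 [-0.3 -0.  -0.1]
21 [ 0.1 -0.3 -0.9] -0.4 [-0.3  0.3 -0.2]
15 [ 0.8  0.4 -0.8] 0.2 [-0.3  0.3 -0.1]
9 [ 0.4  0.2 -1.3] 0.2 [-0.2  0.  -0.1]
3 [-0.   0.  -1.3] 0.0 [-0.  -0.2 -0. ]
-3 [-0.   0.4 -0.6] 0.4 [ 0.  -0.3  0. ]
-9 [-2.  -1.1 -0.9] -1.4 [ 0.1 -0.3  0.1]
-15 [-0.1 -0.7 -1. ] -0.7 [ 0.  -0.3  0.1]
-21 [ 0.4  0.1 -0.3] 0.2 [ 0.  -0.3  0. ]
-27 [ 0.3 -0.7 -0.3] -0.5 [-0.  -0.2  0. ]
-33 [ 0.2 -0.7 -1.1] -0.5 [-0.1 -0.2 -0. ]
-39 [ 0.3  0.2 -0.7] 0.3 [-0.1 -0.2  0. ]
-45 [ 0.2 -0.  -1.5] 0.1 [-0.1 -0.2 -0. ]
-51 [-0.2 -0.  -1.1] -0.2 [-0.   0.1 -0. ]
-55 [ 0.6  0.5 -1.1] 0.8 [ 0.   0.2 -0. ]
-57 [ 4.   1.9 -0.7] 4.4 [0.7 0.7 0.1]
-59 [ 7.5  3.3 -4.8] 8.1 [2.1 1.3 0.2]
-61 [ 9.2  2.5 -5.9] 9.3 [3.3 1.5 0.4]
-63 [12.4  3.3 -5.6] 12.6 [4.2 1.5 0.7]
-65 [16.8  4.7 -7.8] 17.2 [5.9 2.5 0.8]
-67 [ 19.8   5.4 -10.4] 20.4 [7.7 3.6 1. ]
10.5
```

View pics/t2c.png

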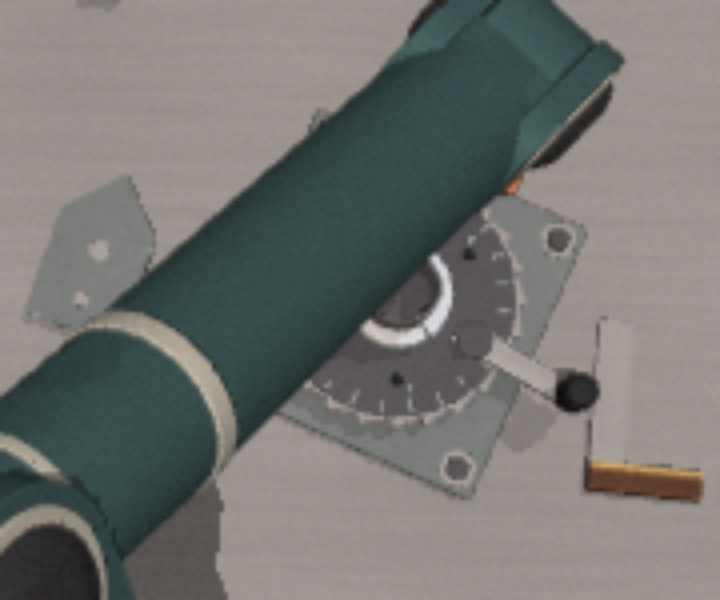

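```bash
python3 - <<'E'
from h import *
p,r=push(-55);robot.move_l(p,r,.1)
p,r=push(-50,.19,r=.085,off=.03);robot.move_l(p,r,.2)
robot.goto(*push(50,.25,r=.12))
print(robot.read_clock())
import cv2
cv2.imwrite("pics/t3.png",robot.camera("top")[0][:,:,::-1])
cv2.imwrite("pics/s3.png",robot.camera("side")[0][:,:,::-1])
a=cv2.imread("pics/t3.png")[190:310,290:420];b=cv2.imread("pics/s3.png")[220:340,245:375]
cv2.imwrite("pics/c3.png",np.hstack([cv2.resize(x,None,fx=3.05,fy=3.05,interpolation=2) for x in(a,b)]))
E
```

```text
12.8583
```

View pics/c3.png

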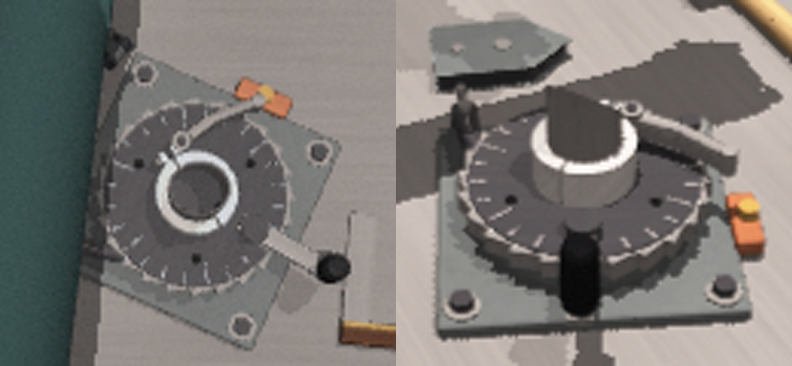

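The left view shows the lever swung shut, with its pin at (181,140) and tip at (266,93). The grip is at (333,267), and the tube is still standing in the socket. I'll check the numbers and then take hold of the grip.

```bash
python3 - <<'E'
from h import *
f=lambda a,b,z:px("top",290+a/3.05,190+b/3.05,z)[:2]
pv=f(181,140,.074);tip=f(266,93,.074);g=f(333,267,.104)
an=lambda v:np.degrees(np.arctan2(v[1],v[0]))
print(pv,tip,g,np.linalg.norm(tip-AX),np.linalg.norm(g-AX),an(pv-AX),an(tip-pv),an(g-AX), "clamp",an(tip-pv)-an(pv-AX)+79.7)
th=np.arctan2(*(g-AX)[::-1]); print("th",th)
P=lambda t,z:np.r_[AX+.13*u(t),z]
for t in np.linspace(th,th+1.2,5): 
    for k in(0,np.pi):
        q=robot.ik(P(t,.062),rot(t+np.pi/2+k));print(round(t,2),k,None if q is None else q.round(2))
robot.set_gripper(.75,40)
robot.goto(P(th,.2),rot(th+np.pi/2))
robot.move_l(P(th,.062),rot(th+np.pi/2),.12)
print(robot.read_wrist_force())
robot.set_gripper(0,40)
print(robot.read_wrist_force(),robot.read_grip_width(),robot.read_gripper_force(),robot.read_tcp_pos(),P(th,.062),robot.read_clock())
import cv2
cv2.imwrite("pics/s4.png",cv2.resize(robot.camera("side")[0][200:360,220:400,::-1],None,fx=3.6,fy=3.6))
E
```

```text
[ 0.57331875 -0.06093023] [ 0.61533708 -0.13258601] [ 0.46685263 -0.18590459] 0.10275819260809782 0.12605922789518725 19.363303142041918 -59.61300867723895 -119.6948886722352 clamp 0.7236881807191367
th -2.089069905138568
-2.09 0 [-0.23  0.56  0.7   2.11 -0.59  0.66  0.35]
-2.09 3.141592653589793 [ 0.86  0.59 -0.68  2.04  0.57  0.7   2.44]
-1.79 0 [-0.16  0.6   0.63  2.02 -0.54  0.7   0.59]
-1.79 3.141592653589793 [ 1.13  0.89 -1.11  1.94  0.98  1.    2.46]
-1.49 0 [-0.13  0.63  0.58  1.92 -0.51  0.73  0.83]
-1.49 3.141592653589793 [ 1.08  0.94 -1.12  1.84  0.99  1.05  2.77]
-1.19 0 [-0.12  0.67  0.53  1.84 -0.47  0.76  1.05]
-1.19 3.141592653589793 [-0.55  1.13  1.33  1.87 -1.2   1.24 -1.56]
-0.89 0 [-0.12  0.69  0.48  1.77 -0.43  0.79  1.26]
-0.89 3.141592653589793 [-0.56  1.16  1.33  1.8  -1.21  1.26 -1.33]
[-0.03478067 -0.03757518  0.64264259]
[ 6.00255379 -3.2734367  -1.74759449] 0.27158671097526926 39.89533066749573 [ 0.46730181 -0.19053215  0.0629076 ] [ 0.46490045 -0.18932784  0.062     ] 16.45
```

View pics/s4.png

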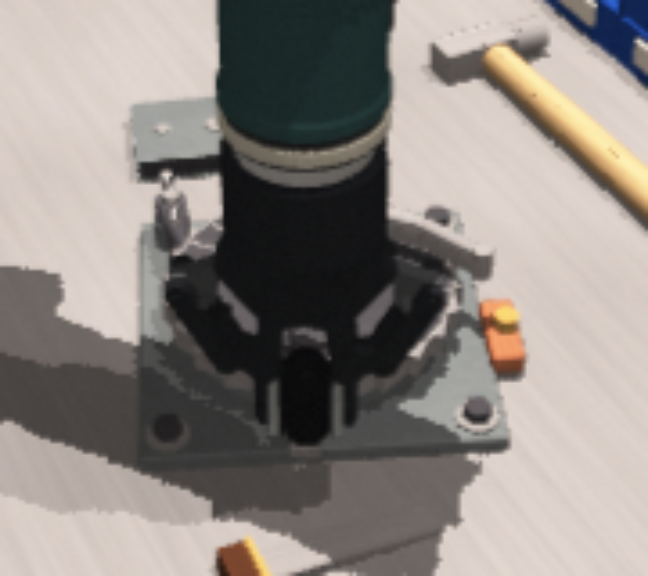

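The fingers have closed round the black grip (crop 305, 400) at a width of 23 mm. The lever is still shut. Next I seat the table backwards to get the zero, then turn it.

```bash
cat >> h.py <<'E'
P=lambda t,rr=.13,z=.062:np.r_[AX+rr*u(t),z]
def state():
    v=robot.read_tcp_pos()[:2]-AX;t=np.arctan2(v[1],v[0]);f=robot.read_wrist_force()
    return t,np.linalg.norm(v),f[:2]@u(t+np.pi/2),f[:2]@u(t),f[2]
def go(c,v=.06,rr=.13): robot.move_l(P(c,rr),rot(c+np.pi/2),v)
E
python3 - <<'E'
from h import *
print(np.round(state(),3))
c=-2.089
for i in range(8):
    if state()[2]>13: break
    c-=.012;go(c,.03);print(round(c,3),np.round(state(),3))
z=state()[0];print("zero",z)
c=z
while c<z+1.047+.07-1e-6:
    c=min(c+.06,z+1.117);go(c);print(round(c-z,3),np.round(np.array(state())-[z,0,0,0,0],3))
np.save("z.npy",z);print(robot.read_clock(),robot.read_grip_width())
E
```

```text
[-2.068  0.13   6.481  0.641 -1.524]
-2.101 [-2.072  0.13   9.012  0.238 -5.199]
-2.113 [ -2.075   0.13   12.77    0.133 -10.02 ]
-2.125 [ -2.078   0.13   17.634   0.137 -14.583]
zero -2.0780023322204833
0.06 [ 0.071  0.129  0.922 -1.263  4.496]
0.12 [ 0.128  0.13   1.583 -2.218  6.417]
0.18 [ 0.187  0.13   0.503 -1.828  6.082]
0.24 [ 0.239  0.129 -1.2   -1.676  9.828]
0.3 [ 0.305  0.129  1.298 -0.933  6.525]
0.36 [ 0.362  0.13  -0.533 -1.684  7.976]
0.42 [ 0.421  0.13  -1.462 -1.168  7.926]
0.48 [ 0.48   0.13  -2.871 -1.228  8.912]
0.54 [ 0.546  0.13  -0.14  -0.892  6.103]
0.6 [ 0.603  0.13  -0.504 -1.889  6.29 ]
0.66 [ 0.662  0.13   0.2   -0.863  6.585]
0.72 [ 0.72   0.13  -0.619 -1.191  7.287]
0.78 [0.79  0.13  4.312 0.12  2.803]
0.84 [ 0.844  0.13   1.311 -0.948  7.124]
0.9 [0.901 0.131 0.474 0.636 6.582]
0.96 [ 0.952  0.131 -3.678  0.517  8.834]
1.02 [ 1.009  0.131 -3.32  -0.463  7.856]
1.08 [ 1.075  0.131 -1.028  0.808  6.689]
1.117 [ 1.106  0.131 -2.822  0.899  7.37 ]
22.7 0.27226179521064614
```

Force drops fall at each of the four clicks. Now I pull back against the pawl.

```bash
python3 - <<'E'
from h import *
z=float(np.load("z.npy"));c=z+1.117
for i in range(25):
    s=state()
    if s[2]>14: break
    c-=.02 if s[2]<3 and s[0]-z>1.07 else .01
    go(c,.03,.13);print(round(c-z,3),np.round(np.array(state())-[z,0,0,0,0],3))
for i in range(4): robot.wait(.5);print(np.round(np.array(state())-[z,0,0,0,0],3))
print(robot.read_clock(),robot.read_gripper_force())
import cv2
cv2.imwrite("pics/s5.png",cv2.resize(robot.camera("side")[0][190:350,220:400,::-1],None,fx=3.6,fy=3.6))
E
```

```text
1.097 [ 1.094  0.131 -0.5    1.677  5.531]
1.077 [1.081 0.131 3.23  4.297 5.152]
1.067 [1.076 0.131 4.297 5.247 5.242]
1.057 [1.073 0.131 4.614 6.282 3.174]
1.047 [1.071 0.131 8.401 5.61  1.035]
1.037 [ 1.069  0.131 10.473  7.624 -0.571]
1.027 [ 1.067  0.131 13.229  6.765 -2.211]
1.017 [ 1.066  0.131 15.031  8.145 -4.338]
[ 1.066  0.131 15.345  7.886 -4.137]
[ 1.066  0.131 15.729  7.696 -3.558]
[ 1.066  0.131 15.723  8.205 -3.018]
[ 1.066  0.131 15.204  7.664 -3.31 ]
26.7 41.24446213245392
```

View pics/s5.png

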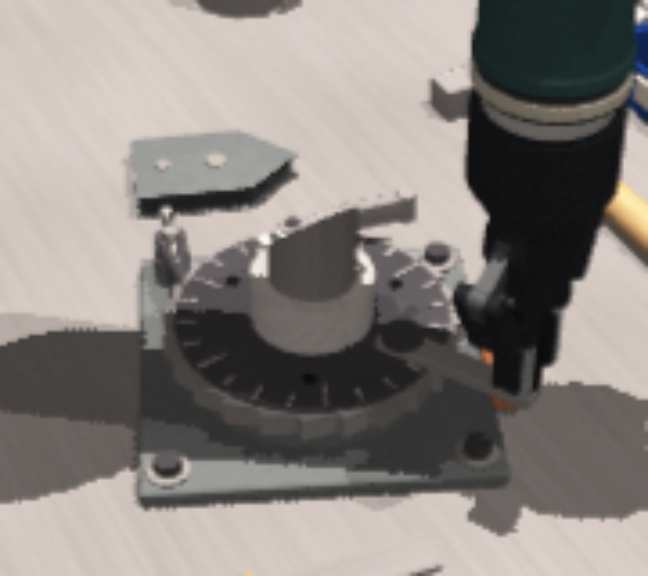

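The side view shows the table turned about 60°, the grip held at (515,370), the lever still against the socket (290–410, 210) and the tube upright. The pull is steady at about 15 N.

```bash
python3 -c "
from station import robot
print(robot.hand_in())"
```

```text
the job is handed in; nothing more can be done
None
```

I shut the quick-release lever, turned the table four clicks anticlockwise and handed the job in with the grip still held and a steady 15 N pull back on the pawl; the hand-in call returned no verdict.

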